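Short spin on the bench centrifuge

ROBOT

A 7-joint arm with a two-finger parallel gripper is mounted at the origin on the work surface. World frame = base frame: x ahead of the robot, y to its left, z up, the work surface at z = 0. Lengths are in m, angles in rad, forces in N, time in s.
With the tool pointing down it reaches from about 0.4 to 0.925 m from the base axis. Payload 5.6 kg.
Tool frame: the origin (TCP) lies at the very end of the fingers, on their centre line; the grasp point (between the pads) lies 19 mm behind it (pinch_z is the distance from the TCP to the grasp point, in m); z points along the fingers, x is the direction in which the jaws open and shut, and the axes are right-handed (so a half turn about z gives the same grasp; the last joint's range is limited). The gripper opens to 85 mm and grips with 20 to 120 N. Pads are 22 mm wide; open, the fingers measure 114 mm over their backs; the gripper's body (76 mm by 85 mm) begins 54 mm behind the grasp point. The pads swing forward as they close: fully open they stand 13 mm farther back than shut.
Start: joints at [1.147, 0.468, -0.012, 1.603, 0.006, 1.071, -0.056], TCP at [0.242, -0.603, 0.231] pointing down, gripper open.
Joint ranges: [-2.53, 2.53], [-0.31, 2.02], [-1.57, 1.55], [0.28, 2.44], [-1.29, 4.43], [0.15, 1.84], [-2.92, 2.92]. Speed limits (rad/s): [2.57, 2.57, 3.14, 3.14, 3.14, 3.14, 3.14].

INTERFACE

Orientations are given as a rotation vector (axis times angle).
In Python, from station import * gives the robot as it stands.
- The arm moves only by the tool move_arm, never from a script. Its argument "plan" is one flat list of numbers, 6 for each row, row after row: the shift along the tool's x, y, z in mm, then the turn, a rotation vector about the tool's x, y, z in degrees. In form: [x, y, z, wx, wy, wz, x, y, z, wx, wy, wz, ...]. A call has exactly 10 rows; each row shifts and turns the pose as measured when the row begins, along the tool's axes as they then stand; what a row does not reach is not made up. A row lasts 1/10 s, in which the tool goes at most 50 mm and 8.59 degrees, less where a joint would pass 70% of its speed; a pose out of reach is approached as far as the arm can. A call with a gripper value outside its range is refused whole. "grip" is the closure in counts, from 0 (fully open) to 255 (shut), set as the call begins (left out, the last holds). The fingers move at their own pace and stop on an object; the grip force is fixed at half the most. Time passes only in rows, so rows that do not move let the fingers close, or fill a call up. It gives the time, the measured TCP pose, the force and the opening at its end, in the units of the state.
- state(): the state, without advancing time (a new reading comes with each control period).
- grab_frame(name): name is "scene" or "side" or "wrist"; returns the picture (384x512x3 uint8, red, green, blue); there is no depth.
- calibration(name): a dict with "fx", "fy", "cx", "cy" (pixels), "position" and "attitude" of the camera in the world. Camera axes: x right, y up, looking along -z (the intrinsics and any distortion apply to the point x, -y, -z); pixel columns grow to the right and rows downward; lengths in m; the calibration is good to about 2 mm. A picture is of the moment at which its call begins: read the wrist's pose just before it. calibration takes no time and is no camera call; for the wrist camera it gives the pose at the moment of the call.
- sign_off(): hands the job in, once; it reports no verdict.
The state is a dict: "time_s": time; "joint_pos": joint angles; "dq": joint speeds; "joint_efforts": joint torques, N m; "tcp_pos": TCP position; "ee_rot": TCP orientation; "force": force on the tool from outside, world axes, zero at the start; "wrist_torque": the same for the moment, N m; "gripper_width": finger opening in m.
Only numpy, scipy, OpenCV 4.12 (cv2) and the standard library are available. Lean on these libraries where they do the work, as an engineer would, in place of code of your own. Each camera call takes 0.05 s, during which the arm holds its last target. There are 200 camera calls.

TASK

Give the tubes in the bench centrifuge a short spin, working with the closed fingers only and grasping nothing: press the mains rocker on, then push the open lid down without slamming it until it is fully shut, then press the oblong short-spin key all the way down and keep it down. The machine spins only for as long as that key is held, so the program finishes while the fingers are still holding the key down. Do not press the round start key, do not press the short-spin key while the lid is up, do not throw the lid farther open, and leave the jar, the small bottle and the tube rack standing where they are.

Things in the scene. Friction and masses are not known exactly. Their poses are not given: they have to be found in the camera images.
- centrifuge: White microcentrifuge fixed on the bench, 280 deep (own x) x 230 wide (y), deck 135 mm high. Origin: centre of underside. Front faces own -x, +y is the operator's left. The front 80 mm is a panel sloping down to the front at 20 deg (outward normal (-0.342,0,0.940)), middle at (-100,0,120.5). Along y, half-way up it: display +68, round start key +12, oblong short-spin key -45, rocker -92 mm.
- rocker (a joint): Black mains rocker at the operator's right end of the panel, 34 mm long up the slope, 24 mm wide; two flat faces meet in the middle at an angle. 0 rad = off (lower half flat, upper half proud, its end 9 mm above the panel); 0.35 = on (upper half flat, 3.5 mm above the panel). Needs about 3 N near its upper end; stays where it is left.
- rocker_on_half (a point): Point on the face of the rocker's upper half (the half to press), on its centre line, 12.5 mm from its middle axis along that face; moves with the rocker. Pushed in along the panel's inward normal it sinks about 4 mm.
- lid (a joint): Hinge of the white lid. 0 rad = fully shut, flat on the deck; grows as it opens; starts at 0.75 to 1.1, stop at 1.4. Stays where it is left and takes about 1.5 to 4 N to push down near its free edge. Lid 190 mm from hinge to free edge, 215 mm wide, 24 mm thick, with a 70 mm wide grey lip 12 mm beyond the free edge.
- lid_hinge (a point): Middle of the lid's hinge line, at the rear of the machine: (130,0,137) mm in the machine's frame. The hinge line runs along the machine's y; the lid reaches from it towards the front, its underside level with this line when shut.
- lid_edge (a point): Point on the outer (upper) face of the lid, on its centre line, 165 mm from the hinge line along the lid and 25 mm short of its free edge; moves with the lid. When the lid is shut it is 161 mm above the bench. Its axes are the lid's own: x towards the hinge, z out of the outer face.
- spin_key (a joint): Short-spin key, white, oblong, 32 mm wide across the panel and 16 mm up the slope. 0 m = up, 0.005 m = fully down; slides along the panel's inward direction on a spring, 1.4 N at the start and 5.9 N fully down; springs back when let go.
- spin_key_face (a point): Centre of the short-spin key's face, 7 mm above the panel when up; moves with the key.
- start_key (a joint): Round start key, white, 22 mm in diameter, 7 mm proud; not to be pressed. 0 m = up, 0.005 m = fully down, spring as the other key.
- start_key_face (a point): Centre of the round start key's face, 57 mm from the short-spin key's centre; moves with the key.
- jar: White plastic jar with a screw cap, 76 mm in diameter, 125 mm high, standing beside the machine's right side; leave alone. Origin: centre of its underside.
- reagent: Small amber glass bottle with a white cap, 48 mm in diameter, 100 mm high, standing beside the rocker end of the panel, on the machine's right; leave alone. Origin: centre of its underside.
- rack: White tube rack, 75 x 160 mm, 43 mm high with its tubes, standing beside the rear of the machine's left side; leave alone. Origin: centre of its underside.

How it is judged:
By the outcome, as a careful person would: the job done as asked, in the order asked, and still so for the second after the job is handed in, while the arm keeps its last pose, push and grip.
It also fails if it takes over 48 s, if anything falls off the work surface, if the arm or the gripper's body presses on something with over 40 N, if the wrist force passes 120 N, or if a joint passes its speed limit or range.

## Working session

There is one attempt and no reset: what is moved stays moved. The work goes in short steps, Python scripts to look and compute and a tool call to move; the robot and the scene stay as the last step left them, time stands still between calls to the robot, and variables do not carry over. Pictures are saved under pics/ and viewed, about 8 in all and at most 12, crops included, and the job is handed in when it is done.

Besides the shell and the picture viewer there is one more tool, called after "Emit:" as name(argument=value, ...) on one line, values as JSON. move_arm: Moves the arm, as the interface text tells. Its arguments: {"type":"object","properties":{"plan":{"type":"array","items":{"type":"number"}},"grip":{"type":"number"}},"required":["plan"]}

```bash
mkdir -p pics; ls; python3 - <<'E'
from station import *
import cv2,numpy as np
s=state();print(s)
for n in("scene","side"):
    print(n,calibration(n));cv2.imwrite(f"pics/{n}0.png",grab_frame(n)[:,:,::-1])
E
```

```text
pics
{'time_s': 0.0, 'joint_pos': array([ 1.14699199,  0.46837726, -0.01160408,  1.60364648,  0.00598752,
        1.07138848, -0.05629771]), 'dq': array([ 0.000718  ,  0.00055886, -0.00118989,  0.00102935, -0.00029577,
        0.0007432 , -0.0007594 ]), 'joint_efforts': array([ 1.82743821e-05, -5.32376683e+01,  2.12838489e-02, -2.51296413e+01,
        1.12936131e-02,  7.88195583e-03, -1.39903875e-05]), 'tcp_pos': array([ 0.24131306, -0.60293607,  0.2303288 ]), 'ee_rot': array([-2.60090368e+00,  1.76045843e+00,  2.41616138e-03]), 'force': array([ 0.2061682 , -0.34705215, -0.21951622]), 'wrist_torque': array([-0.00568987,  0.02094601,  0.0481442 ]), 'gripper_width': 0.08528854554994211}
scene {'fx': 396.76149909317724, 'fy': 396.76149909317724, 'cx': 256.8352646444725, 'cy': 186.5904897735317, 'position': array([0.08892848, 0.19442067, 0.88690767]), 'attitude': array([ 0.42463592, -0.57995006, -1.85520558])}
side {'fx': 397.81156991771917, 'fy': 397.81156991771917, 'cx': 265.0240256825867, 'cy': 200.50577412112546, 'position': array([-0.08952286,  0.44703583,  0.76390657]), 'attitude': array([ 0.52071185, -0.93531622, -1.98104459])}
```

View pics/scene0.png

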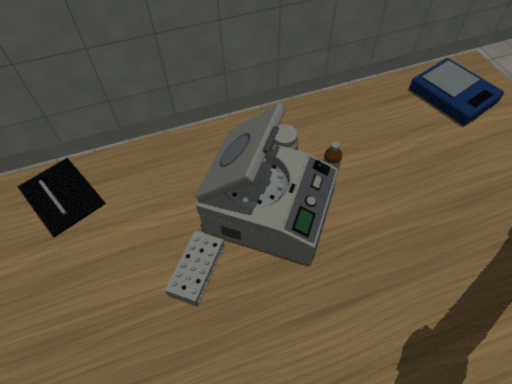

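View pics/side0.png

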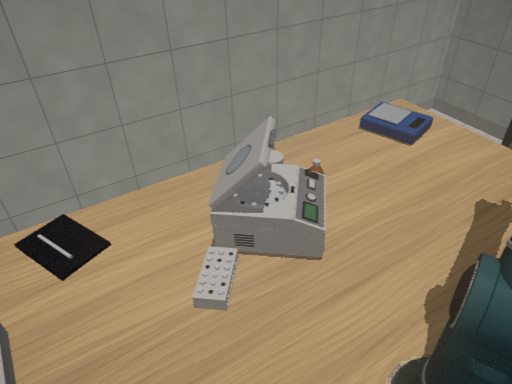

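The scene view shows the machine at about (265,190) with its panel to the right: green display (304,221), start key (311,201), spin key (317,182) and rocker (321,167). The rack is at (195,267), the jar at (287,137) and the bottle at (333,153). I'll crop both views for accurate pixels.

```bash
python3 - <<'E'
import cv2,numpy as np
a=cv2.imread("pics/scene0.png")[95:265,185:355];b=cv2.imread("pics/side0.png")[110:260,200:340]
a=cv2.resize(a[40:150,85:165],None,fx=5,fy=5,interpolation=cv2.INTER_CUBIC) # origin (270,135)
b=cv2.resize(b[40:150,60:135],None,fx=5,fy=5,interpolation=cv2.INTER_CUBIC) # origin (260,150)
print(a.shape,b.shape)
cv2.imwrite("pics/crop.png",np.hstack([a,b]))
E
```

```text
(550, 400, 3) (550, 375, 3)
```

View pics/crop.png

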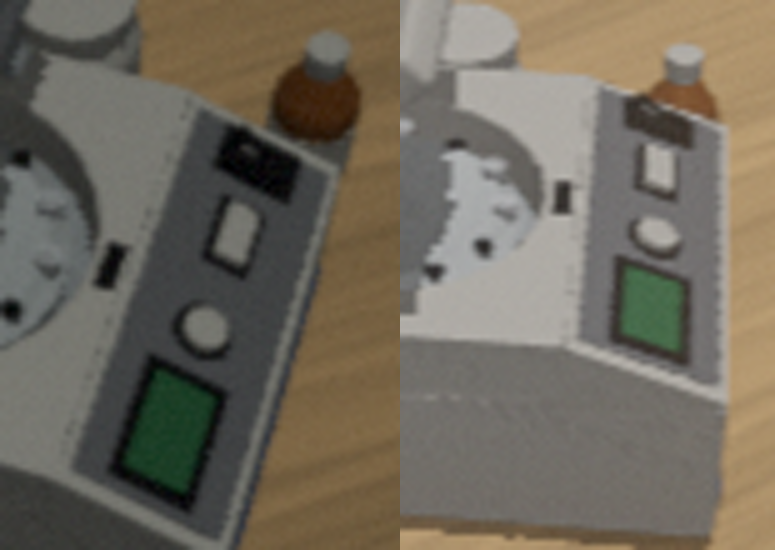

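```bash
cat > h.py <<'E'
from station import *
import numpy as np,cv2
from scipy.spatial.transform import Rotation as R
from scipy.optimize import least_squares
def proj(c,P):
    q=R.from_rotvec(c["attitude"]).inv().apply(np.atleast_2d(P)-c["position"])
    return np.c_[c["cx"]+c["fx"]*q[:,0]/-q[:,2], c["cy"]-c["fy"]*q[:,1]/-q[:,2]]
def world(m,P): # m=x,y,yaw ; P mm in machine frame
    return R.from_euler("z",m[2]).apply(np.atleast_2d(P)/1000)+[m[0],m[1],0]
N=np.array([-.342,0,.94]);UP=np.array([.94,0,.342])
def panel(y,h,up=0): return np.array([-100,y,120.5])+h*N+up*UP
E
cat > fit.py <<'E'
from h import *
pts=[("disp",panel(68,1),(170,432),(252,312)),("start",panel(12,7),(206,327),(257,235)),("spin",panel(-45,7),(237,230),(259,166)),
("rock",panel(-92,4),(258,164),(259,123)),("dl",(-60,115,135),(66,470),(168,347)),("dr",(-60,-115,135),(190,92),(198,78)),
("fl",(-140,115,106),(225,548),(325,402)),("fr",(-140,-115,106),(335,172),(325,125))]
S,D=calibration("scene"),calibration("side")
P=np.array([p[1] for p in pts])
us=np.array([p[2] for p in pts])/5+np.array([270,135])-.4; ud=np.array([p[3] for p in pts])/5+np.array([260,150])-.4
f=lambda m:np.r_[proj(S,world(m,P))-us,proj(D,world(m,P))-ud].ravel()
best=min((least_squares(f,[.6,0,y0],loss="soft_l1") for y0 in(0,1.5,3,-1.5)),key=lambda r:r.cost)
m=best.x;print(m,best.cost);print(np.round(f(m).reshape(-1,2),1))
np.save("m.npy",m)
for a in(.75,.85,.95,1.05,1.1):
    L=[[130-r*np.cos(a)-t*np.sin(a)*-1*-1*-1 if 0 else 130-r*np.cos(a)+t*np.sin(a),y,137+r*np.sin(a)+t*np.cos(a)] for r,y,t in((190,107.5,24),(190,-107.5,24),(0,107.5,24),(190,107.5,0))]
    print(a,np.round(proj(S,world(m,L)),0).tolist(),np.round(proj(D,world(m,L)),0).tolist())
for n,p in(("rock",panel(-92,6,12)),("spin",panel(-45,7)),("hinge",(130,0,137))):print(n,world(m,p))
E
python3 fit.py
```

```text
[ 0.59365118 -0.01059325  0.88687051] 10.792643145732026
[[-0.6 -0.2]
 [-0.3 -0.3]
 [-0.3  0. ]
 [-0.3 -1. ]
 [-3.2  1.7]
 [-0.3 -0.5]
 [-0.3  3. ]
 [ 0.8 -1.1]
 [ 0.3 -0.3]
 [ 0.7 -0.7]
 [ 0.8 -0.1]
 [ 0.7 -0.8]
 [-0.1  0.1]
 [-1.5 -0.5]
 [ 1.5  0.4]
 [ 0.9  0.2]]
0.75 [[249.0, 178.0], [283.0, 103.0], [192.0, 197.0], [258.0, 186.0]] [[265.0, 163.0], [274.0, 117.0], [207.0, 205.0], [272.0, 170.0]]
0.85 [[241.0, 173.0], [276.0, 98.0], [192.0, 197.0], [251.0, 180.0]] [[257.0, 158.0], [268.0, 112.0], [207.0, 206.0], [266.0, 165.0]]
0.95 [[233.0, 167.0], [269.0, 93.0], [191.0, 198.0], [243.0, 174.0]] [[250.0, 154.0], [261.0, 109.0], [206.0, 206.0], [259.0, 160.0]]
1.05 [[224.0, 162.0], [261.0, 88.0], [191.0, 198.0], [235.0, 169.0]] [[241.0, 150.0], [255.0, 105.0], [206.0, 207.0], [251.0, 156.0]]
1.1 [[219.0, 160.0], [257.0, 86.0], [191.0, 198.0], [230.0, 166.0]] [[237.0, 149.0], [251.0, 104.0], [206.0, 207.0], [247.0, 154.0]]
rock [[ 0.60760676 -0.13907982  0.130244  ]]
spin [[ 0.56383389 -0.11839149  0.12708   ]]
hinge [[0.67579048 0.09016952 0.137     ]]
```

```bash
python3 - <<'E'
import cv2,numpy as np
a=cv2.imread("pics/scene0.png")[95:255,190:310];b=cv2.imread("pics/side0.png")[110:250,200:300]
f=lambda x:cv2.resize(x,None,fx=3.5,fy=3.5,interpolation=cv2.INTER_CUBIC)
a,b=f(a),f(b);b=cv2.copyMakeBorder(b,0,a.shape[0]-b.shape[0],0,0,cv2.BORDER_CONSTANT)
c=np.hstack([a,b]);print(c.shape,a.shape)
c=cv2.convertScaleAbs(c,alpha=1.3,beta=10)
cv2.imwrite("pics/lid.png",c)
E
```

```text
(560, 770, 3) (560, 420, 3)
```

View pics/lid.png

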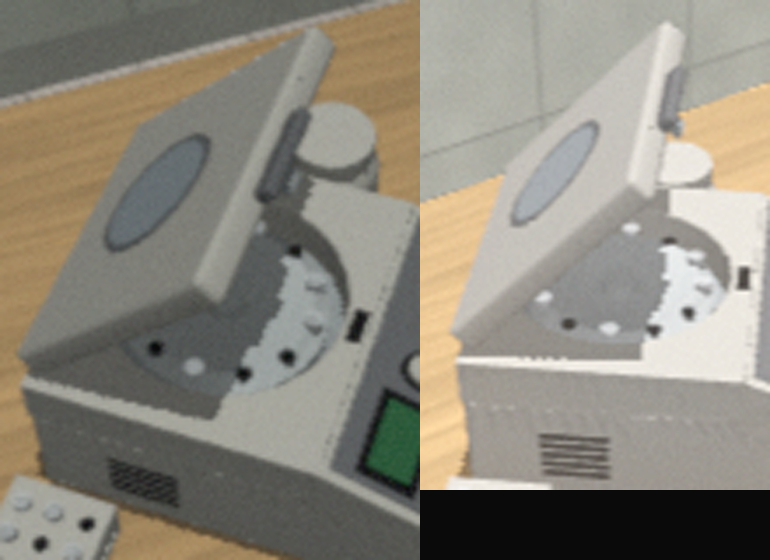

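```bash
cat > fit2.py <<'E'
from fit import *
g=[i for i in range(8) if pts[i][0] not in("dl","fl")]
Ls=np.array([[245.7,177],[277,103.6],[196,196]]);Ld=np.array([[262,164],[270,117],[209.5,204.5]])
def lid(a,r,y,t): return [130-r*np.cos(a)+t*np.sin(a),y,137+r*np.sin(a)+t*np.cos(a)]
def f2(v):
    m,a=v[:3],v[3];L=[lid(a,190,107.5,24),lid(a,190,-107.5,24),lid(a,0,107.5,24)]
    return np.r_[proj(S,world(m,P[g]))-us[g],proj(D,world(m,P[g]))-ud[g],proj(S,world(m,L))-Ls,proj(D,world(m,L))-Ld].ravel()
r=least_squares(f2,[*m,.8],loss="soft_l1");print("FIT2",r.x,r.cost);print(np.round(f2(r.x).reshape(-1,2),1).tolist())
m,a=r.x[:3],r.x[3];np.save("m.npy",m)
for n,p in(("rock",panel(-92,6,12)),("spin",panel(-45,7)),("hinge",(130,0,137)),("edge",lid(a,165,0,24))):print(n,world(m,p))
s=state();print(R.from_rotvec(s["ee_rot"]).as_matrix())
E
python3 fit2.py|sed -n '/FIT2/,$p'
```

```text
FIT2 [ 0.59246923 -0.00952092  0.88881671  0.78633268] 17.017378068818275
[[-0.8, 0.3], [-0.4, 0.2], [-0.5, 0.4], [-0.6, -0.6], [-0.6, -0.0], [0.6, -0.7], [0.3, 0.1], [0.7, -0.4], [0.7, 0.2], [0.6, -0.5], [-1.7, -0.2], [0.8, 0.4], [0.6, 0.0], [2.9, -1.9], [-4.3, 1.8], [-0.0, -2.2], [1.6, -1.6], [-2.5, 1.4]]
rock [[ 0.60667485 -0.13798008  0.130244  ]]
spin [[ 0.5628618  -0.11737698  0.12708   ]]
hinge [[0.67441227 0.09140152 0.137     ]]
edge [[0.61164572 0.01409717 0.2707363 ]]
[[ 3.71541636e-01 -9.28416025e-01 -7.05627049e-04]
 [-9.28414841e-01 -3.71542292e-01  1.48636418e-03]
 [-1.64213462e-03  1.02868444e-04 -9.99998646e-01]]
```

```bash
cat >> h.py <<'E'
def Rpress(m,tilt=20,flip=1):
    t=np.radians(tilt);z=np.array([np.sin(t),0,-np.cos(t)]);x=np.array([0,-1.,0])*flip
    return R.from_euler("z",m[2])*R.from_matrix(np.c_[x,np.cross(z,x),z])
def plan(target,Rt,n,prec=0):
    s=state();p0=s["tcp_pos"];R0=R.from_rotvec(s["ee_rot"]);d=(R0.inv()*Rt).as_rotvec()
    print("from",np.round(p0,4),"to",np.round(target,4),"turn",np.round(np.degrees(d),1),"F",np.round(s["force"],1))
    for k in range(n):
        Rk=R0*R.from_rotvec(d*k/n)
        print(np.round(np.r_[Rk.inv().apply(target-p0)*1000/n,np.degrees(d)/n],1).tolist())
def tom(m,p): return R.from_euler("z",-m[2]).apply(np.array(p)-[m[0],m[1],0])*1000
E
python3 - <<'E'
from h import *
m=np.load("m.npy")
plan(world(m,panel(-75,110,-5))[0],Rpress(m),20)
E
```

```text
from [ 0.2413 -0.603   0.2304] to [ 0.561  -0.1673  0.2222] turn [ 19.5  -5.  -28.8] F [-0.2 -0.2  1.5]
[-14.3, -22.9, 0.4, 1.0, -0.2, -1.4]
[-13.7, -23.3, 0.9, 1.0, -0.2, -1.4]
[-13.1, -23.6, 1.3, 1.0, -0.2, -1.4]
[-12.5, -23.9, 1.8, 1.0, -0.2, -1.4]
[-11.9, -24.2, 2.3, 1.0, -0.2, -1.4]
[-11.3, -24.4, 2.7, 1.0, -0.2, -1.4]
[-10.6, -24.6, 3.2, 1.0, -0.2, -1.4]
[-10.0, -24.8, 3.7, 1.0, -0.2, -1.4]
[-9.4, -25.0, 4.1, 1.0, -0.2, -1.4]
[-8.7, -25.2, 4.6, 1.0, -0.2, -1.4]
[-8.1, -25.3, 5.1, 1.0, -0.2, -1.4]
[-7.4, -25.4, 5.5, 1.0, -0.2, -1.4]
[-6.7, -25.5, 6.0, 1.0, -0.2, -1.4]
[-6.1, -25.5, 6.5, 1.0, -0.2, -1.4]
[-5.4, -25.6, 6.9, 1.0, -0.2, -1.4]
[-4.7, -25.6, 7.4, 1.0, -0.2, -1.4]
[-4.0, -25.5, 7.8, 1.0, -0.2, -1.4]
[-3.4, -25.5, 8.3, 1.0, -0.2, -1.4]
[-2.7, -25.4, 8.7, 1.0, -0.2, -1.4]
[-2.0, -25.3, 9.2, 1.0, -0.2, -1.4]
```

Emit:
move_arm(plan=[-14,-23,0,1,-0.2,-1.4,-14,-23,0,1,-0.2,-1.4,-13,-24,0,1,-0.2,-1.4,-12,-24,1,1,-0.2,-1.4,-12,-24,1,1,-0.2,-1.4,-11,-24,2,1,-0.2,-1.4,-11,-25,2,1,-0.2,-1.4,-10,-25,3,1,-0.2,-1.4,-9,-25,3,1,-0.2,-1.4,-9,-25,4,1,-0.2,-1.4], grip=255)

```text
time_s: 1.1
tcp_pos: [0.4083, -0.3727, 0.2346]
ee_rot: [-2.647, 1.334, -0.103]
force: [0.0, -0.1, -0.7]
gripper_width: -0.0002
```

```bash
python3 - <<'E'
from h import *
m=np.load("m.npy")
plan(world(m,panel(-75,110,-5))[0],Rpress(m),10)
E
```

```text
from [ 0.4083 -0.3727  0.2346] to [ 0.561  -0.1673  0.2222] turn [  9.1  -2.9 -14.1] F [ 0.  -0.1 -0.7]
[-7.4, -23.8, 5.9, 0.9, -0.3, -1.4]
[-6.7, -23.9, 6.3, 0.9, -0.3, -1.4]
[-6.1, -23.9, 6.7, 0.9, -0.3, -1.4]
[-5.5, -24.0, 7.1, 0.9, -0.3, -1.4]
[-4.9, -24.0, 7.6, 0.9, -0.3, -1.4]
[-4.2, -24.0, 8.0, 0.9, -0.3, -1.4]
[-3.6, -23.9, 8.4, 0.9, -0.3, -1.4]
[-3.0, -23.9, 8.7, 0.9, -0.3, -1.4]
[-2.4, -23.8, 9.1, 0.9, -0.3, -1.4]
[-1.7, -23.7, 9.5, 0.9, -0.3, -1.4]
```

Emit:
move_arm(plan=[-7,-24,6,0.9,-0.3,-1.4,-7,-24,6,0.9,-0.3,-1.4,-6,-24,7,0.9,-0.3,-1.4,-6,-24,7,0.9,-0.3,-1.4,-5,-24,8,0.9,-0.3,-1.4,-4,-24,8,0.9,-0.3,-1.4,-4,-24,8,0.9,-0.3,-1.4,-3,-24,9,0.9,-0.3,-1.4,-2,-24,9,0.9,-0.3,-1.4,-2,-24,9,0.9,-0.3,-1.4])

```text
time_s: 2.1
tcp_pos: [0.5725, -0.1457, 0.2235]
ee_rot: [-2.643, 0.907, -0.166]
force: [0.5, -0.9, -0.0]
gripper_width: 0.0
```

```bash
python3 - <<'E'
from h import *
m=np.load("m.npy")
plan(world(m,panel(-75,110,-5))[0],Rpress(m),1)
c=calibration("wrist");print(c);np.save("cw.npy",c,allow_pickle=True)
cv2.imwrite("pics/w1.png",grab_frame("wrist")[:,:,::-1])
for n,p in(("disp",panel(68,1)),("start",panel(12,7)),("spin",panel(-45,7)),("rock",panel(-92,4))):print(n,proj(c,world(m,p)))
E
```

```text
from [ 0.5725 -0.1457  0.2235] to [ 0.561  -0.1673  0.2222] turn [-0.8  0.4  1.1] F [ 0.5 -0.9 -0. ]
[4.2, 23.0, -7.3, -0.8, 0.4, 1.1]
{'fx': 327.8354872645653, 'fy': 327.8354872645653, 'cx': 253.1207433138913, 'cy': 199.29183919832857, 'position': array([ 0.58235562, -0.13095626,  0.38368116]), 'attitude': array([ 0.07120037, -0.02395018, -0.66137569])}
disp [[ 82.15815821 219.64459036]]
start [[149.88755909 223.65192151]]
spin [[222.87288035 225.139973  ]]
rock [[282.79512616 225.03221016]]
```

View pics/w1.png

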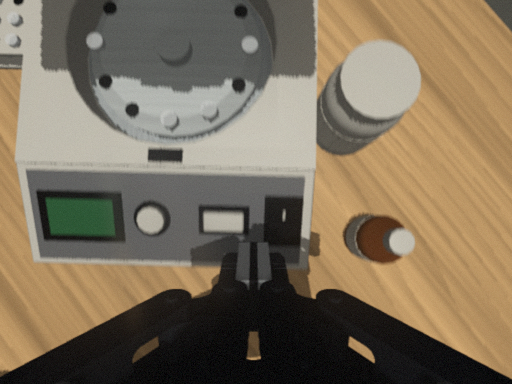

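The wrist view shows the whole panel: display (80,216), start (150,219), spin key (223,220) and rocker (284,220). The fingertips are at about (254,243), and the bottle at (385,240) and jar (375,90) are well clear. I'll refine the pose from this view.

```bash
cat > fit3.py <<'E'
from h import *
c=np.load("cw.npy",allow_pickle=True).item();m0=np.load("m.npy")
s=state();print("tcp px",proj(c,s["tcp_pos"]))
P=np.array([panel(68,1),panel(12,7),panel(-45,7),panel(-92,4),(-60,115,135),(-60,-115,135)])
u=np.array([[80,216.5],[150,219],[223,220.5],[284,220],[25,162],[315,168]])
im=cv2.cvtColor(cv2.imread("pics/w1.png"),cv2.COLOR_BGR2GRAY)
f=lambda v:(proj(c,world(v,P))-u)[:4].ravel()
r=least_squares(f,m0);m=r.x;print(m0,m);print(np.round(proj(c,world(m,P))-u,1).tolist());
print("shift in machine frame",tom(m0,[m[0],m[1],0]),tom(.5*(m0+m),s["tcp_pos"]))
np.save("m3.npy",m)
E
python3 fit3.py
```

```text
tcp px [[252.69791244 249.81319092]]
[ 0.59246923 -0.00952092  0.88881671] [ 0.59365816 -0.00625815  0.89753989]
[[2.0, -0.2], [-0.2, 0.6], [-0.3, -0.1], [-1.5, -0.2], [-10.8, 0.5], [-0.9, -2.1]]
shift in machine frame [3.28238996 1.13362704 0.        ] [-115.27039936  -68.7361009   223.84576845]
```

```bash
python3 - <<'E'
from h import *
m=.4*np.load("m.npy")+.6*np.load("m3.npy");np.save("mm.npy",m);print(m)
plan(world(m,panel(-92,22,14))[0],Rpress(m),9)
E
```

```text
[ 0.59318259 -0.00756326  0.89405061]
from [ 0.5743 -0.1408  0.2238] to [ 0.6058 -0.1387  0.146 ] turn [-1.   0.5  1.2] F [1.7 3.3 0.2]
[2.6, 0.9, 8.9, -0.1, 0.1, 0.1]
[2.6, 0.9, 8.9, -0.1, 0.1, 0.1]
[2.6, 0.9, 8.9, -0.1, 0.1, 0.1]
[2.6, 0.9, 8.9, -0.1, 0.1, 0.1]
[2.6, 0.9, 8.9, -0.1, 0.1, 0.1]
[2.6, 0.8, 8.9, -0.1, 0.1, 0.1]
[2.6, 0.8, 8.9, -0.1, 0.1, 0.1]
[2.6, 0.8, 8.9, -0.1, 0.1, 0.1]
[2.6, 0.8, 8.9, -0.1, 0.1, 0.1]
```

Emit:
move_arm(plan=[3,1,9,-0.1,0.1,0.1,3,1,9,-0.1,0.1,0.1,3,1,9,-0.1,0.1,0.1,3,1,9,-0.1,0.1,0.1,3,1,9,-0.1,0.1,0.1,3,1,9,-0.1,0,0.1,2,1,9,-0.1,0,0.1,2,0,8,-0.1,0,0.1,0,0,0,0,0,0,0,0,0,0,0,0])

```text
time_s: 3.15
tcp_pos: [0.6059, -0.1398, 0.1465]
ee_rot: [-2.649, 0.926, -0.165]
force: [0.5, 0.3, 0.5]
gripper_width: 0.0
```

```bash
python3 - <<'E'
from h import *
m=np.load("mm.npy")
plan(world(m,panel(-92,11,14))[0],Rpress(m),1)
c=calibration("wrist");np.save("cw2.npy",c,allow_pickle=True)
im=grab_frame("wrist")[:,:,::-1];cv2.imwrite("pics/w2.png",im)
print(proj(c,[state()["tcp_pos"]]),proj(c,world(m,np.array([panel(-92,4,0),panel(-45,7),panel(12,7)]))))
E
```

```text
from [ 0.6059 -0.1398  0.1465] to [ 0.6082 -0.1358  0.1356] turn [-0.1  0.1  0.2] F [0.5 0.3 0.5]
[-0.7, -0.5, 11.7, -0.1, 0.1, 0.2]
[[255.82508986 260.38826431]] [[254.19964808 266.68883953]
 [167.35032569 269.06535007]
 [ 62.0206577  268.71464928]]
```

View pics/w2.png

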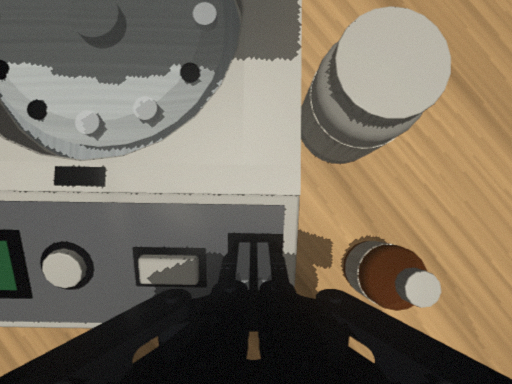

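The keys land within 2 px of the prediction: spin key (168,269), start (64,268). The tips are over the upper half of the rocker, so I'll press.

Emit:
move_arm(plan=[0,0,3,0,0,0,0,0,3,0,0,0,0,0,3,0,0,0,0,0,2,0,0,0,0,0,2,0,0,0,0,0,2,0,0,0,0,0,1.5,0,0,0,0,0,1.5,0,0,0,0,0,1.5,0,0,0,0,0,1,0,0,0])

```text
time_s: 4.2
tcp_pos: [0.6121, -0.1335, 0.13]
ee_rot: [-2.649, 0.924, -0.171]
force: [-6.8, -1.8, 15.8]
gripper_width: 0.0001
```

```bash
python3 - <<'E'
from h import *
m=np.load("mm.npy");plan(world(m,panel(-92,3.5,14))[0],Rpress(m),1)
E
```

```text
from [ 0.6121 -0.1335  0.13  ] to [ 0.6098 -0.1338  0.1286] turn [-0.2 -0.1  0.3] F [-6.8 -1.8 15.8]
[-1.7, 2.1, 0.8, -0.2, -0.1, 0.3]
```

Emit:
move_arm(plan=[0,0,1.5,0,0,0,0,0,1,0,0,0,0,0,-5,0,0,0,0,0,-10,0,0,0,0,0,-15,0,0,0,0,0,-15,0,0,0,0,0,-15,0,0,0,0,0,-15,0,0,0,0,0,-15,0,0,0,0,0,0,0,0,0])

```text
time_s: 5.2
tcp_pos: [0.5905, -0.1623, 0.2215]
ee_rot: [-2.652, 0.928, -0.173]
force: [0.4, -0.9, -0.4]
gripper_width: -0.0002
```

```bash
python3 - <<'E'
from h import *
m=np.load("mm.npy");plan(world(m,panel(-92,100,14))[0],Rpress(m),1)
w=grab_frame("wrist")[:,:,::-1];s=grab_frame("scene")[:,:,::-1];d=grab_frame("side")[:,:,::-1]
r=lambda x:cv2.resize(x,(390,550),interpolation=cv2.INTER_CUBIC)
cv2.imwrite("pics/c3.png",np.hstack([r(w[150:290,200:300]),r(d[145:255,260:338])]))
E
```

```text
from [ 0.5905 -0.1623  0.2215] to [ 0.5891 -0.1595  0.2193] turn [-0.  -0.3  0.3] F [ 0.4 -0.9 -0.4]
[-2.8, -0.5, 2.5, -0.0, -0.3, 0.3]
```

View pics/c3.png

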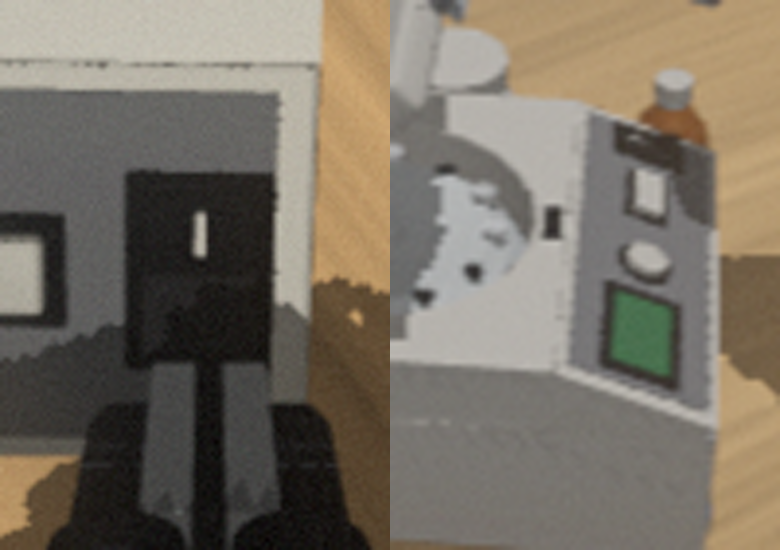

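Rocker: the split halfway along it shows the lower half now stands proud, and the push ended hard at about 17 N, so it is on. Next is the lid: I go up, then over it.

```bash
python3 - <<'E'
from h import *
m=np.load("mm.npy");print(tom(m,state()["tcp_pos"]))
plan(world(m,(-110,0,350))[0],Rpress(m,0),9)
E
```

```text
[-121.68073294  -92.90960297  218.57640977]
from [ 0.5894 -0.1606  0.2186] to [ 0.5243 -0.0933  0.35  ] turn [-20.   -0.1   0.2] F [-1.4  0.2 -0.8]
[-10.3, -6.3, -13.3, -2.2, -0.0, 0.0]
[-10.3, -5.7, -13.5, -2.2, -0.0, 0.0]
[-10.3, -5.2, -13.7, -2.2, -0.0, 0.0]
[-10.3, -4.7, -13.9, -2.2, -0.0, 0.0]
[-10.3, -4.1, -14.1, -2.2, -0.0, 0.0]
[-10.3, -3.6, -14.2, -2.2, -0.0, 0.0]
[-10.3, -3.0, -14.4, -2.2, -0.0, 0.0]
[-10.3, -2.4, -14.5, -2.2, -0.0, 0.0]
[-10.3, -1.9, -14.5, -2.2, -0.0, 0.0]
```

Emit:
move_arm(plan=[-10,-6,-13,-2.2,0,0,-10,-6,-13,-2.2,0,0,-10,-5,-14,-2.2,0,0,-10,-5,-14,-2.2,0,0,-10,-4,-14,-2.2,0,0,-10,-4,-14,-2.2,0,0,-10,-3,-15,-2.2,0,0,-10,-2,-15,-2.2,0,0,-10,-2,-15,-2.2,0,0,0,0,-5,0,0,0])

```text
time_s: 6.35
tcp_pos: [0.5209, -0.0885, 0.3495]
ee_rot: [2.959, -1.028, -0.036]
force: [0.4, 0.0, -0.6]
gripper_width: 0.0
```

```bash
python3 - <<'E'
from h import *
m=np.load("mm.npy");print(tom(m,state()["tcp_pos"]))
plan(world(m,(48,0,335))[0],Rpress(m,0),10)
E
```

```text
[-108.31834011    5.65648369  349.50476732]
from [ 0.5209 -0.0885  0.3495] to [0.6232 0.0299 0.335 ] turn [0.9 1.1 0.5] F [ 0.4  0.  -0.6]
[0.7, -15.6, 1.2, 0.1, 0.1, 0.0]
[0.7, -15.6, 1.2, 0.1, 0.1, 0.0]
[0.7, -15.6, 1.2, 0.1, 0.1, 0.0]
[0.7, -15.6, 1.3, 0.1, 0.1, 0.0]
[0.7, -15.6, 1.3, 0.1, 0.1, 0.0]
[0.6, -15.6, 1.3, 0.1, 0.1, 0.0]
[0.6, -15.6, 1.3, 0.1, 0.1, 0.0]
[0.6, -15.6, 1.4, 0.1, 0.1, 0.0]
[0.6, -15.6, 1.4, 0.1, 0.1, 0.0]
[0.6, -15.6, 1.4, 0.1, 0.1, 0.0]
```

Emit:
move_arm(plan=[1,-17,1,0.1,0.1,0,1,-17,1,0.1,0.1,0,1,-17,1,0.1,0.1,0,1,-17,1,0.1,0.1,0,1,-17,1,0.1,0.1,0,1,-17,1,0.1,0.1,0,1,-17,1,0.1,0.1,0,0,-17,1,0,0.1,0,0,-15,1,0,0.1,0,0,0,0,0,0,0])

```text
time_s: 7.35
tcp_pos: [0.6259, 0.03, 0.3318]
ee_rot: [2.965, -1.034, -0.016]
force: [0.0, 0.7, 0.1]
gripper_width: -0.0003
```

```bash
python3 - <<'E'
from h import *
m=np.load("mm.npy");print(tom(m,state()["tcp_pos"]))
plan(world(m,(44,0,283))[0],Rpress(m,0),9)
s=grab_frame("scene")[:,:,::-1];d=grab_frame("side")[:,:,::-1]
r=lambda x:cv2.resize(x,(400,500),interpolation=cv2.INTER_CUBIC)
cv2.imwrite("pics/c4.png",np.hstack([r(s[60:260,180:340]),r(d[60:260,190:350])]))
E
```

```text
[ 49.76811248  -2.02033248 331.82581318]
from [0.6259 0.03   0.3318] to [0.6207 0.0267 0.283 ] turn [0.2 0.5 0.3] F [0.  0.7 0.1]
[-0.2, 0.6, 5.4, 0.0, 0.1, 0.0]
[-0.2, 0.6, 5.4, 0.0, 0.1, 0.0]
[-0.2, 0.6, 5.4, 0.0, 0.1, 0.0]
[-0.2, 0.6, 5.4, 0.0, 0.1, 0.0]
[-0.2, 0.6, 5.4, 0.0, 0.1, 0.0]
[-0.2, 0.6, 5.4, 0.0, 0.1, 0.0]
[-0.2, 0.6, 5.4, 0.0, 0.1, 0.0]
[-0.2, 0.6, 5.4, 0.0, 0.1, 0.0]
[-0.2, 0.6, 5.4, 0.0, 0.1, 0.0]
```

View pics/c4.png

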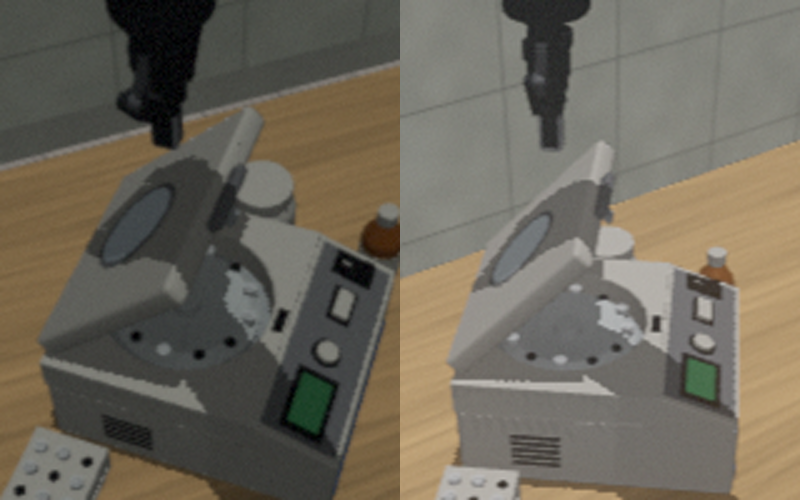

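The fingers hang over the lid's outer face, a little behind its free edge and about on its centre line. I'll lower them.

Emit:
move_arm(plan=[0,1,5,0,0.1,0,0,1,5,0,0.1,0,0,1,5,0,0.1,0,0,1,5,0,0.1,0,0,1,5,0,0,0,0,1,5,0,0,0,0,0,5,0,0,0,0,0,4,0,0,0,0,0,3,0,0,0,0,0,2,0,0,0])

```text
time_s: 8.45
tcp_pos: [0.6196, 0.0183, 0.2849]
ee_rot: [2.956, -1.043, -0.003]
force: [-0.6, -0.2, 0.5]
gripper_width: -0.0001
```

```bash
cat > lid.py <<'E'
from h import *
import sys
m=np.load("mm.npy");s=state();q=tom(m,s["tcp_pos"]);F=R.from_euler("z",-m[2]).apply(s["force"])
# front corner of tip (7 mm ahead): lid angle if touching: outer face at offset 24 from hinge
dx,dz=130-(q[0]-7),q[2]-137;rad=np.hypot(dx,dz);a=np.arctan2(dz,dx)-np.arcsin(24/rad)
print("machine",np.round(q,1),"angle",a,"r",np.sqrt(rad**2-576),"F",np.round(F,1),"tilt",np.round(np.degrees((R.from_rotvec(s["ee_rot"]).inv()*Rpress(m,0)).as_rotvec()),1))
E
python3 lid.py
```

```text
machine [ 36.7  -4.4 284.9] angle 0.8400329667887612 r 177.04520746585507 F [-0.5  0.4  0.5] tilt [ 0.4 -0.  -0.1]
```

Emit:
move_arm(plan=[0,-3,2,0,0,0,0,-3,2,0,0,0,0,-2,2,0,0,0,0,-1,2,0,0,0,0,0,2,0,0,0,0,0,2,0,0,0,0,0,2,0,0,0,0,0,2,0,0,0,0,0,2,0,0,0,0,0,1,0,0,0])

```text
time_s: 9.45
tcp_pos: [0.6264, 0.0266, 0.2649]
ee_rot: [2.957, -1.043, -0.0]
force: [1.3, 1.1, 3.4]
gripper_width: -0.0003
```

```bash
python3 lid.py
```

```text
machine [ 47.4  -4.5 264.9] angle 0.8055195995283331 r 154.30097764369665 F [ 1.6 -0.3  3.4] tilt [ 0.3 -0.1 -0.1]
```

Emit:
move_arm(plan=[0,2.6,2,0,0,0,0,2.6,2,0,0,0,0,2.5,2.1,0,0,0,0,2.5,2.1,0,0,0,0,2.4,2.2,0,0,0,0,2.4,2.2,0,0,0,0,2.3,2.3,0,0,0,0,2.2,2.4,0,0,0,0,2.1,2.5,0,0,0,0,2,2.5,0,0,0])

```text
time_s: 10.45
tcp_pos: [0.6108, 0.0073, 0.2427]
ee_rot: [2.959, -1.043, 0.003]
force: [0.1, 0.1, 3.4]
gripper_width: 0.0
```

```bash
python3 lid.py
```

```text
machine [ 22.6  -4.4 242.7] angle 0.5915897711469194 r 153.90117209056066 F [ 0.1 -0.   3.4] tilt [ 0.2 -0.2 -0.1]
```

Emit:
move_arm(plan=[0,2.1,2.4,0,0,0,0,2,2.5,0,0,0,0,2,2.5,0,0,0,0,1.9,2.6,0,0,0,0,1.9,2.6,0,0,0,0,1.8,2.7,0,0,0,0,1.8,2.7,0,0,0,0,1.7,2.8,0,0,0,0,1.6,2.8,0,0,0,0,1.6,2.8,0,0,0])

```text
time_s: 11.45
tcp_pos: [0.5973, -0.0093, 0.2133]
ee_rot: [2.957, -1.043, -0.0]
force: [-1.4, 0.4, 2.3]
gripper_width: 0.0002
```

```bash
python3 lid.py
```

```text
machine [  1.2  -4.3 213.3] angle 0.35708335811091385 r 153.87556324976836 F [-0.5  1.3  2.3] tilt [ 0.3 -0.1 -0.1]
```

Emit:
move_arm(plan=[0,1.4,2.8,0,0,0,0,1.4,2.8,0,0,0,0,1.3,2.8,0,0,0,0,1.2,2.8,0,0,0,0,1.1,2.8,0,0,0,0,1,2.8,0,0,0,0,1,2.8,0,0,0,0,0.9,2.8,0,0,0,0,0.8,2.6,0,0,0,0,0.7,2.4,0,0,0])

```text
time_s: 12.45
tcp_pos: [0.589, -0.0194, 0.1828]
ee_rot: [2.955, -1.043, -0.003]
force: [-1.0, -0.1, 2.4]
gripper_width: -0.0
```

```bash
python3 lid.py
```

```text
machine [-11.8  -4.1 182.8] angle 0.14402383672523486 r 153.8633662544432 F [-0.7  0.7  2.4] tilt [ 0.4 -0.1 -0.1]
```

22 mm to go, so I'll slow down.

Emit:
move_arm(plan=[0,0.6,2.2,0,0,0,0,0.6,2.2,0,0,0,0,0.5,2,0,0,0,0,0.5,2,0,0,0,0,0.4,1.8,0,0,0,0,0.4,1.6,0,0,0,0,0.4,1.4,0,0,0,0,0.3,1.2,0,0,0,0,0.3,1,0,0,0,0,0.3,1,0,0,0])

```text
time_s: 13.45
tcp_pos: [0.5862, -0.0229, 0.1648]
ee_rot: [2.956, -1.043, -0.003]
force: [-1.8, 0.9, 2.1]
gripper_width: -0.0003
```

```bash
python3 lid.py
```

```text
machine [-16.3  -4.1 164.8] angle 0.02464047017477819 r 153.96232034434993 F [-0.4  1.9  2.1] tilt [ 0.4 -0.  -0.1]
```

Emit:
move_arm(plan=[0,0,1,0,0,0,0,0,0.9,0,0,0,0,0,0.9,0,0,0,0,0,0.9,0,0,0,0,0,1,0,0,0,0,0,1,0,0,0,0,0,1,0,0,0,0,0,1,0,0,0,0,0,1,0,0,0,0,0,1,0,0,0])

```text
time_s: 14.45
tcp_pos: [0.5858, -0.0233, 0.1611]
ee_rot: [2.953, -1.043, -0.001]
force: [-5.3, 0.1, 9.1]
gripper_width: -0.0001
```

```bash
python3 lid.py
```

```text
machine [-16.9  -4.1 161.1] angle 0.0005012985844025375 r 153.93115093841433 F [-3.3  4.1  9.1] tilt [ 0.6 -0.2 -0.1]
```

Emit:
move_arm(plan=[0,0,1.5,0,0,0,0,0,1.5,0,0,0,0,0,1.5,0,0,0,0,0,-3,0,0,0,0,0,-8,0,0,0,0,0,-12,0,0,0,0,0,-14,0,0,0,0,0,-14,0,0,0,0,0,-14,0,0,0,0,0,-5,0,0,0])

```text
time_s: 15.45
tcp_pos: [0.5873, -0.022, 0.2373]
ee_rot: [2.953, -1.042, 0.006]
force: [-0.4, -0.1, 0.7]
gripper_width: 0.0002
```

```bash
python3 - <<'E'
from h import *
m=np.load("mm.npy");print(tom(m,state()["tcp_pos"]))
plan(world(m,panel(-45,80,0))[0],Rpress(m),9)
E
```

```text
[-14.94861221  -4.4126964  237.29615321]
from [ 0.5873 -0.022   0.2373] to [ 0.5485 -0.135   0.1957] turn [20.5 -0.4 -0. ] F [-0.4 -0.1  0.7]
[4.5, 12.4, 4.8, 2.3, -0.0, -0.0]
[4.5, 12.6, 4.2, 2.3, -0.0, -0.0]
[4.5, 12.8, 3.7, 2.3, -0.0, -0.0]
[4.5, 12.9, 3.2, 2.3, -0.0, -0.0]
[4.5, 13.0, 2.7, 2.3, -0.0, -0.0]
[4.5, 13.1, 2.2, 2.3, -0.0, -0.0]
[4.5, 13.2, 1.7, 2.3, -0.0, -0.0]
[4.5, 13.3, 1.1, 2.3, -0.0, -0.0]
[4.5, 13.3, 0.6, 2.3, -0.0, -0.0]
```

Emit:
move_arm(plan=[4.5,12,4,2.3,0,0,4.5,13,4,2.3,0,0,4.5,13,3,2.3,0,0,4.5,13,3,2.3,0,0,4.5,13,2,2.3,0,0,4.5,13,2,2.3,0,0,4.5,13,1,2.3,0,0,4.5,13,1,2.3,0,0,4,11,0,2,0,0,0,0,0,0,0,0])

```text
time_s: 16.45
tcp_pos: [0.5505, -0.1359, 0.204]
ee_rot: [-2.638, 0.923, -0.19]
force: [-0.1, -0.5, -0.7]
gripper_width: 0.0001
```

```bash
python3 - <<'E'
from h import *
m=np.load("mm.npy");print(tom(m,state()["tcp_pos"]))
plan(world(m,panel(-45,22,0))[0],Rpress(m),9)
c=calibration("wrist");im=grab_frame("wrist")[:,:,::-1]
s=grab_frame("scene")[:,:,::-1];d=grab_frame("side")[:,:,::-1]
print(proj(c,world(m,np.array([panel(-92,4,0),panel(-45,7),panel(12,7)]))))
r=lambda x:cv2.resize(x,(300,375),interpolation=cv2.INTER_CUBIC)
cv2.imwrite("pics/c5.png",np.hstack([cv2.resize(im,(500,375)),r(d[80:260,200:344])]))
E
```

```text
[-126.81517592  -47.10758848  204.0428004 ]
from [ 0.5505 -0.1359  0.204 ] to [ 0.5609 -0.1196  0.1412] turn [-0.9 -0.7  0.3] F [-0.1 -0.5 -0.7]
[-0.3, 0.5, 7.3, -0.1, -0.1, 0.0]
[-0.3, 0.5, 7.3, -0.1, -0.1, 0.0]
[-0.3, 0.5, 7.3, -0.1, -0.1, 0.0]
[-0.3, 0.5, 7.3, -0.1, -0.1, 0.0]
[-0.3, 0.4, 7.3, -0.1, -0.1, 0.0]
[-0.3, 0.4, 7.3, -0.1, -0.1, 0.0]
[-0.3, 0.4, 7.3, -0.1, -0.1, 0.0]
[-0.3, 0.4, 7.3, -0.1, -0.1, 0.0]
[-0.2, 0.4, 7.3, -0.1, -0.1, 0.0]
[[314.6150387  213.29155938]
 [250.59352819 214.53506817]
 [171.50874756 214.48656513]]
```

View pics/c5.png

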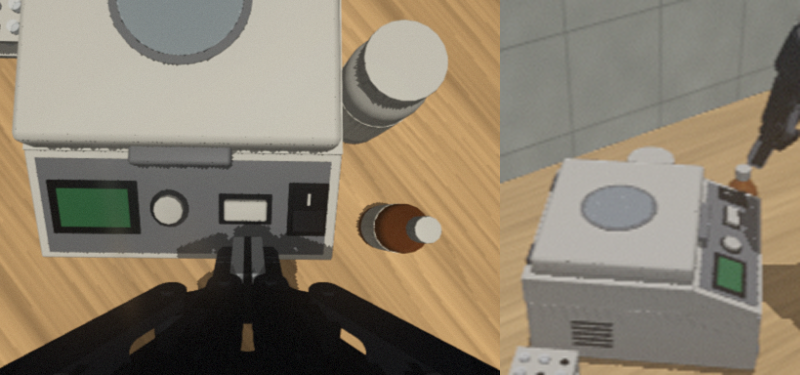

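The lid lies flat and shut, the rocker is still on, and the spin key at (251,214) matches the prediction of (250.6,214.5). The jar, bottle and rack look undisturbed. Now the key.

Emit:
move_arm(plan=[0,0.5,8,-0.1,-0.1,0,0,0.5,8,-0.1,-0.1,0,0,0.5,8,-0.1,-0.1,0,0,0.5,8,-0.1,-0.1,0,-0.5,0.5,8,-0.1,-0.1,0,-0.5,0.5,7,-0.1,-0.1,0,-0.5,0.5,6,-0.1,-0.1,0,-0.5,0.5,5,0,0,0,0,0,3,0,0,0,0,0,0,0,0,0])

```text
time_s: 17.6
tcp_pos: [0.5644, -0.1103, 0.1421]
ee_rot: [-2.654, 0.903, -0.166]
force: [0.0, -0.8, -0.1]
gripper_width: 0.0002
```

```bash
python3 - <<'E'
from h import *
m=np.load("mm.npy");print(tom(m,state()["tcp_pos"]))
plan(world(m,panel(-45,2,0))[0],Rpress(m),1)
E
```

```text
[-98.06530217 -41.89670841 142.10554108]
from [ 0.5644 -0.1103  0.1421] to [ 0.5652 -0.1142  0.1224] turn [-0.2  0.2  1.2] F [ 0.  -0.8 -0.1]
[3.0, 9.3, 17.6, -0.2, 0.2, 1.2]
```

Emit:
move_arm(plan=[1,3,1,0,0,0.4,1,3,1,0,0,0.4,1,3,1,0,0,0.4,0,0,2,0,0,0,0,0,2,0,0,0,0,0,2,0,0,0,0,0,1,0,0,0,0,0,0,0,0,0,0,0,0,0,0,0,0,0,0,0,0,0])

```text
time_s: 18.6
tcp_pos: [0.5642, -0.1176, 0.1294]
ee_rot: [-2.643, 0.934, -0.163]
force: [-0.1, 0.3, 0.3]
gripper_width: 0.0002
```

```bash
python3 - <<'E'
from h import *
m=np.load("mm.npy");print(tom(m,state()["tcp_pos"]))
plan(world(m,panel(-45,2,0))[0],Rpress(m),1)
E
```

```text
[-103.91954179  -46.28279624  129.43062259]
from [ 0.5642 -0.1176  0.1294] to [ 0.5652 -0.1142  0.1224] turn [-0.2  0.1 -0.2] F [-0.1  0.3  0.3]
[-1.3, -0.6, 7.7, -0.2, 0.1, -0.2]
```

Emit:
move_arm(plan=[-0.5,0,1.5,0,0,0,-0.5,0,1.5,0,0,0,0,0,1.5,0,0,0,0,0,1.5,0,0,0,0,0,1.5,0,0,0,0,0,1.5,0,0,0,0,0,1.5,0,0,0,0,0,1.5,0,0,0,0,0,1.5,0,0,0,0,0,1.5,0,0,0])

```text
time_s: 19.6
tcp_pos: [0.5655, -0.1153, 0.1227]
ee_rot: [-2.646, 0.934, -0.162]
force: [-9.4, -2.8, 16.8]
gripper_width: -0.0001
```

```bash
python3 - <<'E'
from h import *
m=np.load("mm.npy");s=state();print(tom(m,s["tcp_pos"]),"Fn",R.from_euler("z",-m[2]).apply(s["force"]))
plan(world(m,panel(-45,2,0))[0],Rpress(m),1)
E
```

```text
[-101.35429278  -45.92550242  122.73149631] Fn [-8.04912727  5.62252847 16.84007391]
from [ 0.5655 -0.1153  0.1227] to [ 0.5652 -0.1142  0.1224] turn [-0.   0.1 -0.1] F [-9.4 -2.8 16.8]
[-0.9, -0.5, 0.6, -0.0, 0.1, -0.1]
```

```bash
python3 - <<'E'
from h import *
w=grab_frame("wrist")[:,:,::-1];d=grab_frame("side")[:,:,::-1];sc=grab_frame("scene")[:,:,::-1]
f=lambda x:cv2.resize(x,(390,500),interpolation=cv2.INTER_CUBIC)
cv2.imwrite("pics/c6.png",np.hstack([cv2.resize(w[130:330,150:400],(400,500)),f(sc[60:310,160:355])]))
s=state();print(s["time_s"],s["tcp_pos"],s["force"])
E
```

```text
19.75 [ 0.56552586 -0.11531187  0.12273665] [-7.79759915 -1.5341174  17.92136211]
```

View pics/c6.png

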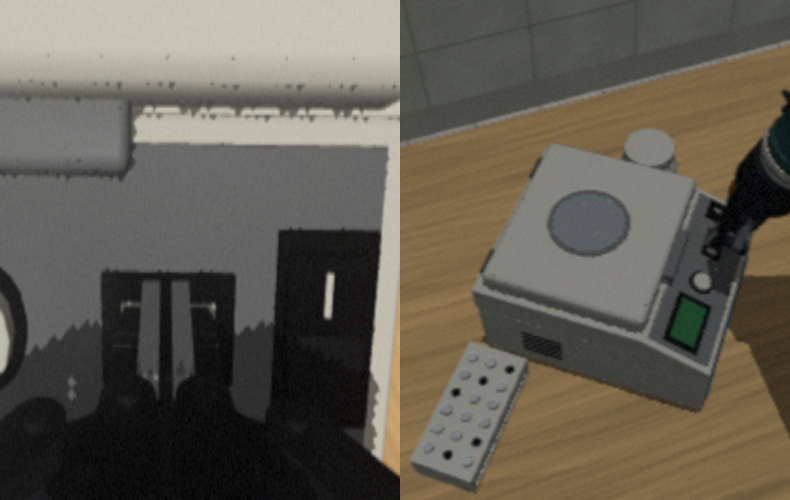

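The tips sit centred on the key, which is sunk into its frame. The lid is shut, the start key is clear, and the force is steady at about 18 N.

```bash
python3 -c "
from station import *
print(sign_off());s=state();print(s['time_s'],s['tcp_pos'],s['force'])"
```

```text
the job is handed in; nothing more can be done
None
the job is handed in; nothing more can be done
```

The short spin is set up and handed in at about 19.8 s of the 48 s allowed, with the closed fingers still holding the short-spin key down. Sign-off gave no verdict.

- **Rocker:** pressed on its upper half until it stopped hard at about 17 N. Later pictures show the lower half standing proud, so it is on.
- **Lid:** pushed down along its arc over about 6 s, slower at the end, at 2–4 N until it stopped. It is fully shut: the fingertips were at 161 mm, the given height of the shut lid, and it lies flat in the pictures.
- **Short-spin key:** pressed with the tool square to the panel until the fingertips were about 2.6 mm above it; the key's face is 2 mm above it when fully down. The reading held at about 18 N, against the 5.9 N needed. The last picture shows the key sunk under the tips.
- **Left alone:** the round start key was clear of the fingers. The jar and rack look undisturbed in the last pictures. I last saw the bottle clearly just before the key press, and it was standing where it was.

One disagreement: the machine position from the fixed cameras and the one from the wrist camera differed by about 3 mm. I used a weighted mean, and later wrist views matched it to within 2 pixels. I could not read the joints directly, so rocker, lid and key states are judged from force, height and pictures.

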